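# Load an enamelled plaque into the spring plate holder

### The arm

A 6-joint arm with a two-finger parallel gripper is mounted at the origin on the work surface. World frame = base frame: x ahead of the robot, y to its left, z up, the work surface at z = 0. Lengths are in m, angles in rad, forces in N, time in s.
With the tool pointing down it reaches from about 0.325 to 0.775 m from the base axis. Payload 9.3 kg.
Tool frame: the origin (TCP) lies on the centre line of the jaws, within the pads' length; the fingertips stand 11 mm ahead of it and the grasp point (between the pads) lies 8 mm behind it; z points along the fingers, y is the line along which they close (so a half turn about z gives the same grasp; the last joint's range is limited). The gripper opens to 85 mm and grips with 20 to 120 N. Pads are 22 mm wide; open, the fingers measure 114 mm over their backs; the gripper's body (76 mm by 85 mm) begins 54 mm behind the grasp point. The pads swing forward as they close: fully open they stand 13 mm farther back than shut.
Start: joints at [-1.375, 0.259, 0.021, 1.334, 0, 1.418], TCP at [0.188, -0.517, 0.212] pointing down, gripper open.
Joint ranges: [-3.04, 3.04], [-0.91, 1.82], [-1.04, 1.36], [-1.92, 1.95], [-1.52, 1.45], [-3.14, 3.14]. Speed limits (rad/s): [2.22, 2.22, 2.79, 3.14, 3.14, 3.14].

### API

Orientations are given as a rotation vector (axis times angle).
In Python, from rig import telemetry, optics, close_job, boxes_of gives the robot as it stands.
- The arm moves only by the tool play_rows, never from a script. Its argument "increments" is a list that holds one entry, the list of rows, each a list of 7 numbers: the turn, a rotation vector about the tool's x, y, z in rad, then the shift along the tool's x, y, z in m, then the gripper's target within -1 to 1 (shut at 1, half-way at 0, fully open at -1). A call has 1 to 20 rows; each row shifts and turns the commanded pose from where the row before left it, along the tool's axes as they then stand; what a row does not reach is not made up. A row lasts 1/10 s, in which the tool goes at most 50 mm and 8.59 degrees, less where a joint would pass 70% of its speed; a pose out of reach is approached as far as the arm can. A call with a gripper value outside its range is refused whole. The fingers move at their own pace and stop on an object; the grip force is fixed at half the most. Time passes only in rows, so rows that do not move let the fingers close. It gives the time, the measured TCP pose, the force, the opening and the grip force at its end, in the units of the state.
- telemetry.state(): the state, without advancing time (a new reading comes with each control period).
- optics.get_image(name): name is "scene" or "side" or "wrist"; returns a dict with "frame" (480x640x3 uint8, blue, green, red), "intrinsics" (3x3 intrinsics, pixels), "xyz" and "orientation" of the camera in the world; the wrist camera has in their place "mount" (4x4, takes a point from camera to tool coordinates, whose origin is the TCP and whose axes are the flange's). Camera axes: x right, y down, z forward; pixel columns grow to the right and rows downward; lengths in m; the calibration is good to about 2 mm. A picture is of the moment at which its call begins: read the wrist's pose just before it. There is no depth.
- close_job(): hands the job in; it is judged then, once.
Trained networks look in the newest picture that a camera, given by its name, has taken for a name from the list of things; names that differ only in an ending like _2 or _b are one class to them, and where a whole thing is asked for, a point or a joint stands for the part that bears it (a point fixed in the world has none). Each returns a list of dicts, best first, with "conf" (0 to 1); they miss things now and then, are a little off and sometimes report something else, mostly with a low value. They report only what shows in the picture. A call takes as long as a camera call. They do not tell look-alikes from the thing itself.
- boxes_of(thing, camera): "rect" ([centre column, centre row, width, height] in pixels, round what is visible of it).
The state is a dict: "time_s": time; "joints": joint angles; "qd": joint speeds; "effort": joint torques, N m; "eef_pos": TCP position; "ee_rot": TCP orientation; "wrist_force": force on the tool from outside, world axes, zero at the start; "ft_torque": the same for the moment, N m; "finger_gap": finger opening in m; "grasp_force": force on a finger pad.
Only numpy, scipy, OpenCV 4.12 (cv2) and the standard library are available. Lean on these libraries where they do the work, as an engineer would, in place of code of your own. Each camera call takes 0.05 s, during which the arm holds its last target. There are 200 camera calls.

### The job

Put the enamelled plaque into the spring plate holder, ready for stoning: push one end back into a sprung jaw, lower the other end onto the opposite jaw's ledge, and ease it back until the springs hold it level and centred under both lips. The enamel chips, so be gentle: never press the plaque on the holder with more than about 30 N in all, not even for a moment, and do not let the springs snap it across. Leave it released in the holder and do not disturb the stone, jar and pliers.

Things in the scene. Friction and masses are not known exactly. Their poses are not given: they have to be found in the camera images.
- holder: Base of the spring plate holder, fixed to the bench: dark steel, 284 x 80 mm, top 12 mm up, end posts with brass thumbscrews (58 mm tall). Origin: centre of its underside; x along the rods (jaw axis), z up; +x and -x halves alike. Heights here and below are above the bench. In the posts two 8 mm rods, 28 mm apart, 32 mm up, carry two jaws that face each other; beside the rods fingers have free room.
- seat (a point): Fixed point of the base, midway between the jaws when the rod frame is centred, 57.5 mm up (mid-plane height of the seated plaque), axes as the holder's. The rod frame, with both jaws, is clamped wherever the last user slid it, up to 12 mm either way along x from there: this is not measured, and none of the listed points shows it. It does not slide under the work. At 29 to 35 mm from the seat point there is open ledge at any setting.
- groove_r (a point): Fixed point of the base: where the foot of the +x jaw's upright back wall is at rest with the rod frame centred: 51 mm from the centre, 55 mm up. Jaw 44 mm wide, 14 mm thick, top 70 mm up. Its flat ledge (top 55 mm up, 8 mm thick) reaches 34 mm from the wall to the centre. Above, a lip reaches 4 mm; the groove is 6.5 mm high at the wall, 8.8 mm at the lip's edge (underside slopes 30 degrees).
- groove_l (a point): The same for the -x jaw, facing the other way. Each jaw slides outwards along the rods on its own spring: 4 N starts it, then 1 N more per mm; hard stop at 14.5 mm, 18.5 N. Jaws at rest leave no room for the plaque: the first must be pushed back 12 mm (16 N) for the other end to pass the opposite lip; push to 17 or 18 N, just short of the stop. Seated, each jaw is pushed back 4 mm (8 N).
- plaque_mid (a point): Centre of the plaque: a copper plate enamelled white on both faces, 110 x 50 x 5 mm, about 0.18 kg. x along its 110 mm length, y across its 50 mm width, z its thickness; alike end for end. It lies flat on the brick.
- brick: Cut piece of firebrick, fixed, on which the plaque lies: 100 x 32 x 42 mm high, x along its length; origin: centre of its underside. The plaque overhangs its long sides by 6 to 12 mm, so its long edges can be gripped from above, across the 50 mm width.
- stone: Bystander: grey stoning stick, 100 x 20 x 12 mm, lying on the bench; origin: centre of its underside, x along it.
- jar: Bystander: small glass jar with a black cap, 48 mm across, 45 mm tall; origin: centre of its underside.
- pliers: Bystander: pliers with orange handles, about 160 x 60 x 13 mm, lying on the bench; origin: on the bench near the middle, x along them.
- plaque: The same plaque as a body; origin: centre of its underside, 2.5 mm below plaque_mid; axes as there.
Things that resemble listed ones, but are neither listed nor needed, are in the scene too. There is more than one size of the plaque; the job needs the largest.

How it is judged:
By the outcome, as a careful person would: the job done as asked, in the order asked, and still so for the second after the job is handed in, with the robot touching nothing.
It also fails if it takes over 72 s, if anything falls off the work surface, if the arm or the gripper's body presses on something with over 40 N, if the wrist force passes 120 N, or if a joint passes its speed limit or range.

## Working session

There is one attempt and no reset: what is moved stays moved. The work goes in short steps, Python scripts to look and compute and a tool call to move; the robot and the scene stay as the last step left them, time stands still between calls to the robot, and variables do not carry over. Pictures are saved under pics/ and viewed, at most 10 in all, crops included, and the job is handed in when it is done.

Besides the shell and the picture viewer there is one more tool, called after ">>>" by a JSON object that holds its "name" and its "arguments". play_rows: Moves the arm, as the interface text tells. Its arguments: {"type":"object","properties":{"increments":{"type":"array"}},"required":["increments"]}

```bash
mkdir -p pics; ls
python3 - <<'E'
from rig import telemetry, optics, boxes_of
import cv2, numpy as np
s=telemetry.state(); print({k:np.round(v,3).tolist() for k,v in s.items()})
for c in ["scene","side","wrist"]:
    im=optics.get_image(c); cv2.imwrite(f"pics/{c}0.png",im["frame"])
    print(c,{k:np.round(v,4).tolist() for k,v in im.items() if k!="frame"})
    for t in ["holder","plaque","brick","stone","jar","pliers","groove_r"]:
        print(t,[(np.round(b["rect"]).tolist(),round(b["conf"],2)) for b in boxes_of(t,c)][:4])
E
```

```text
pics
{'time_s': 0.0, 'joints': [-1.375, 0.259, 0.021, 1.334, 0.0, 1.418], 'qd': [0.0, 0.0, -0.001, 0.001, -0.001, -0.0], 'effort': [-0.0, -55.564, 34.453, 0.014, -0.0, -0.0], 'eef_pos': [0.188, -0.517, 0.212], 'ee_rot': [-3.093, -0.545, 0.0], 'wrist_force': [-0.074, -0.583, -0.145], 'ft_torque': [-0.08, -0.012, -0.009], 'grasp_force': 0.0, 'finger_gap': 0.085}
scene {'intrinsics': [[465.8243, 0.0, 322.3104], [0.0, 465.8243, 245.007], [0.0, 0.0, 1.0]], 'xyz': [0.8885, -0.4115, 0.6277], 'orientation': [-2.3663, -0.7219, 0.26]}
holder [([347.0, 190.0, 120.0, 112.0], 0.79), ([245.0, 313.0, 59.0, 46.0], 0.7)]
plaque [([198.0, 389.0, 62.0, 52.0], 0.91), ([192.0, 281.0, 51.0, 25.0], 0.88), ([237.0, 297.0, 77.0, 64.0], 0.78)]
brick [([245.0, 314.0, 62.0, 46.0], 0.74)]
stone [([461.0, 202.0, 30.0, 39.0], 0.77), ([349.0, 190.0, 122.0, 107.0], 0.75)]
jar [([387.0, 283.0, 32.0, 41.0], 0.8)]
pliers [([313.0, 420.0, 90.0, 105.0], 0.96), ([346.0, 192.0, 125.0, 119.0], 0.4)]
groove_r [([346.0, 194.0, 120.0, 113.0], 0.8)]
side {'intrinsics': [[523.9435, 0.0, 322.3728], [0.0, 523.9435, 236.1242], [0.0, 0.0, 1.0]], 'xyz': [0.5235, -0.6977, 0.6275], 'orientation': [-2.2691, 0.1429, -0.0835]}
holder [([291.0, 199.0, 40.0, 109.0], 0.83)]
plaque [([235.0, 330.0, 56.0, 45.0], 0.81), ([304.0, 304.0, 38.0, 60.0], 0.76), ([334.0, 396.0, 67.0, 36.0], 0.6)]
brick [([302.0, 341.0, 22.0, 18.0], 0.82)]
stone [([369.0, 172.0, 18.0, 28.0], 0.63), ([291.0, 198.0, 42.0, 106.0], 0.32)]
jar [([388.0, 238.0, 28.0, 34.0], 0.91)]
pliers [([443.0, 342.0, 51.0, 92.0], 0.78)]
groove_r [([291.0, 198.0, 42.0, 110.0], 0.8)]
wrist {'intrinsics': [[360.013, 0.0, 325.9422], [0.0, 360.013, 235.4045], [0.0, 0.0, 1.0]], 'mount': [[-0.0002, -0.9611, -0.276, 0.0711], [1.0, -0.0003, 0.0002, 0.0005], [-0.0003, -0.276, 0.9611, -0.161], [0.0, 0.0, 0.0, 1.0]]}
holder []
plaque []
brick []
stone []
jar []
pliers []
groove_r []
```

View pics/scene0.png

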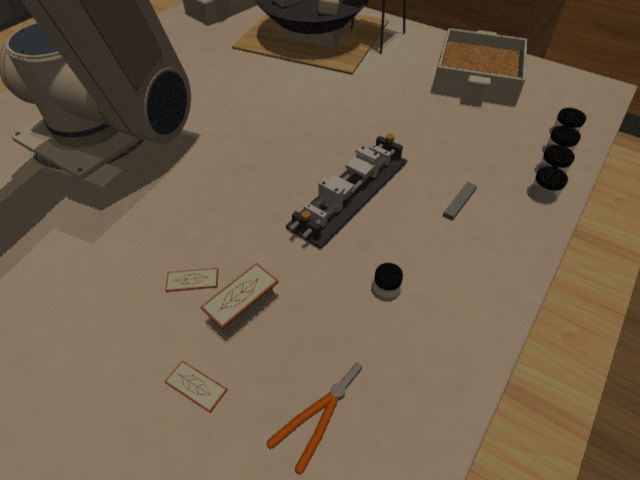

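View pics/side0.png

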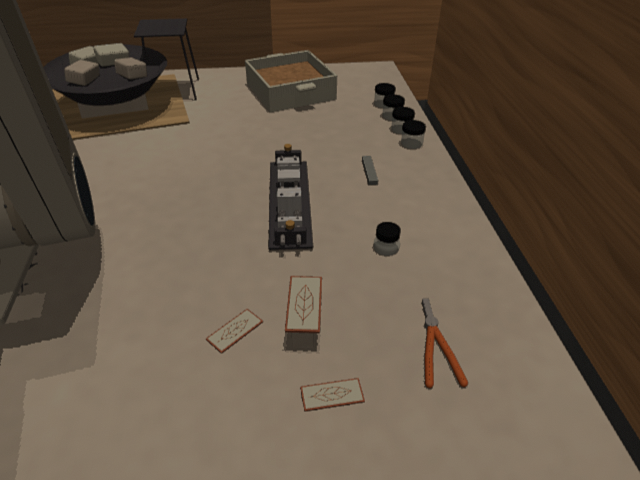

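The scene view shows the large plaque on its brick around (240,295), two smaller plaques at (192,280) and (196,386), and the holder from (307,222) to (390,145). In the side view the large plaque is at (304,304) and the holder's thumbscrews are at (287,148) and (290,226).

```bash
cat > h.py <<'E'
import numpy as np, cv2
from scipy.spatial.transform import Rotation as R
from rig import telemetry, optics, boxes_of
def cam(im, s=None):
    K=np.array(im["intrinsics"])
    if "mount" in im:
        T=np.eye(4); T[:3,:3]=R.from_rotvec(s["ee_rot"]).as_matrix(); T[:3,3]=s["eef_pos"]
        T=T@np.array(im["mount"]); return K,T[:3,:3],T[:3,3]
    return K,R.from_rotvec(im["orientation"]).as_matrix(),np.array(im["xyz"])
def back(c,uv,z):
    K,Rm,t=c; uv=np.atleast_2d(np.array(uv,float))
    d=(Rm@np.linalg.inv(K)@np.c_[uv,np.ones(len(uv))].T).T
    return t+d*((z-t[2])/d[:,2])[:,None]
def proj(c,p):
    K,Rm,t=c; q=(np.atleast_2d(p)-t)@Rm@K.T
    return q[:,:2]/q[:,2:]
E
python3 - <<'E'
from h import *
P={"scene":([(265,265),(278,284),(217,325),(202,304)],[(390,138),(305,216)]),
"side":([(291,276),(322,277),(320,331),(286,329)],[(287,148),(290,226)])}
for c in P:
    C=cam(optics.get_image(c))
    print(c,back(C,P[c][0],.047).round(3).tolist(), back(C,P[c][1],.056).round(3).tolist())
    for t,z in (("stone",.006),("jar",.022),("pliers",.006)):
        print(t,back(C,[boxes_of(t,c)[0]["rect"][:2]],z).round(3).tolist())
s=telemetry.state(); print(R.from_rotvec(s["ee_rot"]).as_matrix().round(3))
E
```

```text
scene [[0.571, -0.101, 0.047], [0.609, -0.118, 0.047], [0.58, -0.222, 0.047], [0.539, -0.208, 0.047]] [[0.585, 0.273, 0.056], [0.567, 0.012, 0.056]]
stone [[0.759, 0.237, 0.006]]
jar [[0.74, -0.008, 0.022]]
pliers [[0.761, -0.244, 0.006]]
side [[0.559, -0.108, 0.047], [0.607, -0.116, 0.047], [0.59, -0.223, 0.047], [0.543, -0.214, 0.047]] [[0.583, 0.266, 0.056], [0.567, 0.005, 0.056]]
stone [[0.756, 0.231, 0.006]]
jar [[0.741, -0.009, 0.022]]
pliers [[0.775, -0.236, 0.006]]
[[ 0.94   0.342  0.   ]
 [ 0.342 -0.94  -0.   ]
 [-0.     0.    -1.   ]]
```

>>> {"name": "play_rows", "arguments": {"increments": [[[0,0,0,0.03,-0.0125,0.003,-1],[0,0,0,0.03,-0.0125,0.003,-1],[0,0,0,0.03,-0.0125,0.003,-1],[0,0,0,0.03,-0.0125,0.003,-1],[0,0,0,0.03,-0.0125,0.003,-1],[0,0,0,0.03,-0.0125,0.003,-1],[0,0,0,0.03,-0.0125,0.003,-1],[0,0,0,0.03,-0.0125,0.003,-1],[0,0,0,0.03,-0.0125,0.003,-1],[0,0,0,0.03,-0.0125,0.003,-1],[0,0,0,0.03,-0.0125,0.003,-1],[0,0,0,0.03,-0.0125,0.003,-1],[0,0,0,0.03,-0.0125,0.003,-1],[0,0,0,0.03,-0.0125,0.003,-1],[0,0,0,0.03,-0.0125,0.003,-1],[0,0,0,0.03,-0.0125,0.003,-1]]]}}

```text
time_s: 3.2
eef_pos: [0.5716, -0.1638, 0.1643]
ee_rot: [3.094, 0.545, 0.0]
wrist_force: [1.1, 0.5, 0.5]
finger_gap: 0.0855
grasp_force: 0.0
```

>>> {"name": "play_rows", "arguments": {"increments": [[[0,0,-0.127,0,0,0,-1],[0,0,-0.127,0,0,0,-1],[0,0,-0.127,0,0,0,-1],[0,0,-0.127,0,0,0,-1],[0,0,-0.127,0,0,0,-1],[0,0,-0.127,0,0,0,-1],[0,0,-0.127,0,0,0,-1],[0,0,-0.127,0,0,0,-1],[0,0,0,0,0,0,-1],[0,0,0,0,0,0,-1]]]}}

```text
time_s: 4.2
eef_pos: [0.5707, -0.1649, 0.1644]
ee_rot: [-2.442, -1.977, 0.0]
wrist_force: [-0.2, 0.2, -0.7]
finger_gap: 0.0852
grasp_force: 0.0
```

Run:
```python
from h import *
s=telemetry.state(); im=optics.get_image("wrist"); cv2.imwrite("pics/w1.png",im["frame"])
C=cam(im,s); f=im["frame"]
print(s["eef_pos"],s["ee_rot"],R.from_rotvec(s["ee_rot"]).as_matrix().round(3).tolist())
for b in boxes_of("plaque","wrist"): print(np.round(b["rect"]),b["conf"],back(C,[b["rect"][:2]],.047).round(4))
```

```text
[ 0.57071465 -0.16489072  0.16435411] [-2.44168744e+00 -1.97676832e+00  8.88389463e-05] [[0.208, 0.978, -0.0], [0.978, -0.208, -0.0], [-0.0, -0.0, -1.0]]
[217. 236.  82.  87.] 0.95 [[ 0.4841 -0.1567  0.047 ]]
[378. 331.  89.  46.] 0.88 [[ 0.5957 -0.2688  0.047 ]]
[324. 217.  71. 134.] 0.59 [[ 0.5714 -0.1595  0.047 ]]
[539. 230.  65. 175.] 0.47 [[ 0.7378 -0.2057  0.047 ]]
```

View pics/w1.png

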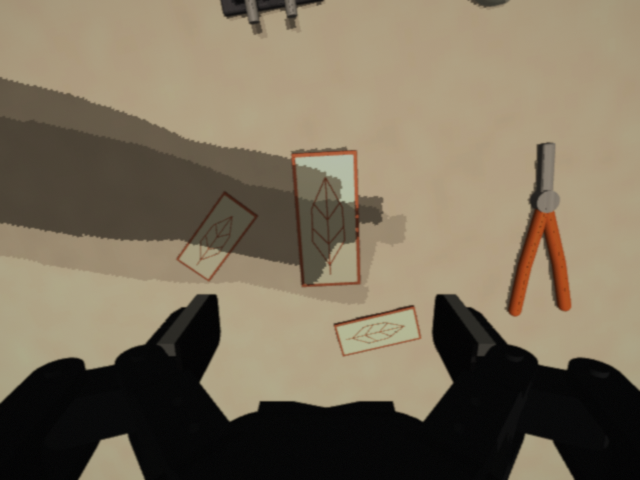

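The wrist view shows the large plaque with corners near (292,152), (356,151), (360,284) and (302,287). The smaller plaques are at (217,236) and (378,331), and the pliers are clear on the right.

```bash
cat >> h.py <<'E'
def red_corners(f,box):
    "min-area quad of the red rim inside box (x0,y0,x1,y1)"
    x0,y0,x1,y1=box; g=f[y0:y1,x0:x1].astype(int)
    m=((g[...,2]-g[...,0]>55)&(g[...,2]>1.6*g[...,1]-10)).astype(np.uint8)
    n,l,st,_=cv2.connectedComponentsWithStats(m,connectivity=8)
    k=1+np.argmax(st[1:,2]*st[1:,3]); p=np.argwhere(l==k)[:,::-1]+[x0,y0]
    h=cv2.convexHull(p.astype(np.float32)); 
    q=cv2.approxPolyDP(h,6,True)[:,0]; return q
E
python3 - <<'E'
from h import *
s=telemetry.state(); im=optics.get_image("wrist"); C=cam(im,s)
print(red_corners(im["frame"],(280,135,375,300)))
q=np.array([(292,152),(356,151),(360,284),(302,287)])
w=back(C,q,.047); print(w.round(4)); 
def ang(w): 
    d=(w[0]+w[1]-w[2]-w[3])/2; return np.degrees(np.arctan2(d[1],d[0])),np.linalg.norm(d),w.mean(0)
print(ang(w),np.linalg.norm(w[0]-w[1]),np.linalg.norm(w[2]-w[3]))
E
```

```text
[[357. 209.]
 [296. 195.]
 [292. 154.]
 [355. 151.]]
[[ 0.5584 -0.1054  0.047 ]
 [ 0.6058 -0.1147  0.047 ]
 [ 0.589  -0.2221  0.047 ]
 [ 0.5409 -0.2147  0.047 ]]
(np.float64(80.99191150321361), np.float64(0.10966952183729745), array([ 0.57349151, -0.16422003,  0.047     ])) 0.048266908361245545 0.04867729848765998
```

>>> {"name": "play_rows", "arguments": {"increments": [[[0,0,-0.052,0.0013,0.0026,0,-1],[0,0,0,0,0,0.013,-1],[0,0,0,0,0,0.013,-1],[0,0,0,0,0,0.013,-1],[0,0,0,0,0,0.013,-1],[0,0,0,0,0,0.013,-1],[0,0,0,0,0,0.013,-1],[0,0,0,0,0,0.013,-1],[0,0,0,0,0,0.013,-1],[0,0,0,0,0,0.013,-1],[0,0,0,0,0,0.013,-1],[0,0,0,0,0,0,-1],[0,0,0,0,0,0,1],[0,0,0,0,0,0,1],[0,0,0,0,0,0,1],[0,0,0,0,0,0,1],[0,0,0,0,0,0,1],[0,0,0,0,0,0,1],[0,0,0,0,0,0,1],[0,0,0,0,0,0,1]]]}}

```text
time_s: 6.35
eef_pos: [0.5735, -0.1641, 0.0344]
ee_rot: [-2.386, -2.044, -0.0]
wrist_force: [0.3, -0.1, -0.1]
finger_gap: 0.0002
grasp_force: 0.0
```

Run:
```python
from h import *
print(telemetry.state())
a=optics.get_image("side")["frame"]; b=optics.get_image("scene")["frame"]; w=optics.get_image("wrist")["frame"]
o=np.hstack([cv2.resize(a[200:440,200:440],(400,400)),cv2.resize(b[180:420,120:360],(400,400))])
cv2.imwrite("pics/s2.png",o)
```

```text
{'time_s': 6.35, 'joints': array([-4.19319468e-01,  4.39651480e-01, -1.78170746e-01,  9.52956715e-01,
        3.71443160e-05,  1.30543940e+00]), 'qd': array([-0.00099093, -0.00054122,  0.00067342, -0.00102716,  0.00133065,
       -0.00089522]), 'effort': array([ 2.58494969e-03, -6.49944019e+01,  2.99083060e+01,  2.39543901e-03,
       -9.56748477e-05,  5.27214650e-05]), 'eef_pos': array([ 0.57351606, -0.16410624,  0.03441298]), 'ee_rot': array([-2.38570282e+00, -2.04402179e+00, -6.44198527e-05]), 'wrist_force': array([ 0.28269934, -0.07524752, -0.09833033]), 'ft_torque': array([-0.03160442, -0.02876077, -0.02286351]), 'grasp_force': 0.0, 'finger_gap': 0.00019805298056096098}
```

View pics/s2.png

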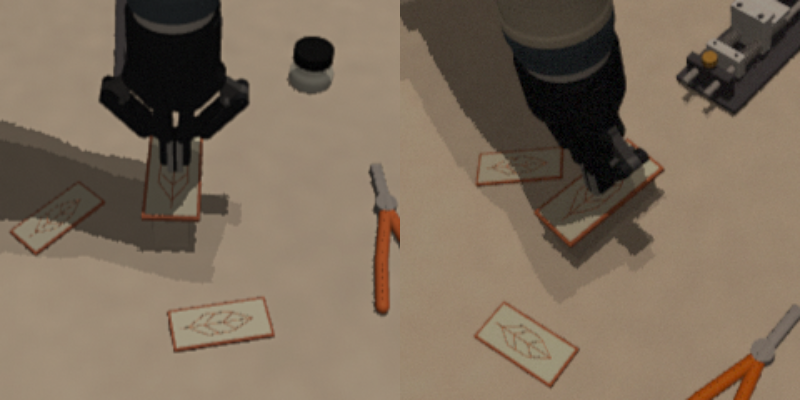

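The composite shows the fingers shut on or above the middle of the plaque, with the tips near (305,302) in the side view and (240,294) in the scene view. They should have straddled it, so I'll triangulate the tip.

Run:
```python
from h import *
a=optics.get_image("side"); b=optics.get_image("scene")
A,B=cam(a),cam(b)
P=[c[0]@np.c_[c[1].T,-c[1].T@c[2]] for c in (A,B)]
for u,v in (((305,300),(240,294)),((302,298),(236,293))):
    X=cv2.triangulatePoints(P[0],P[1],np.array(u,float),np.array(v,float)); print((X[:3]/X[3]).ravel())
p=telemetry.state()["eef_pos"]
for z in (.023,.034,.05,.06): q=np.r_[p[:2],z]; print(z,proj(A,q).round(),proj(B,q).round())
for t in("plaque",):
  for c in ("side","scene"): print([(np.round(x["rect"]),x["conf"]) for x in boxes_of(t,c)])
w=optics.get_image("wrist"); 
o=np.hstack([cv2.resize(a["frame"][250:350,255:355],(400,400),interpolation=2),cv2.resize(b["frame"][240:340,190:290],(400,400),interpolation=2)])
cv2.imwrite("pics/s3.png",o)
```

```text
[ 0.57521505 -0.16551965  0.05090001]
[ 0.57132301 -0.16871307  0.05748129]
0.023 [[304. 312.]] [[242. 303.]]
0.034 [[304. 307.]] [[241. 299.]]
0.05 [[304. 300.]] [[240. 293.]]
0.06 [[304. 295.]] [[239. 289.]]
[(array([304., 305.,  33.,  51.]), 0.84), (array([333., 396.,  63.,  32.]), 0.69), (array([235., 333.,  53.,  44.]), 0.61)]
[(array([191., 279.,  53.,  27.]), 0.72), (array([240., 304.,  76.,  51.]), 0.64), (array([197., 388.,  63.,  50.]), 0.59)]
```

View pics/s3.png

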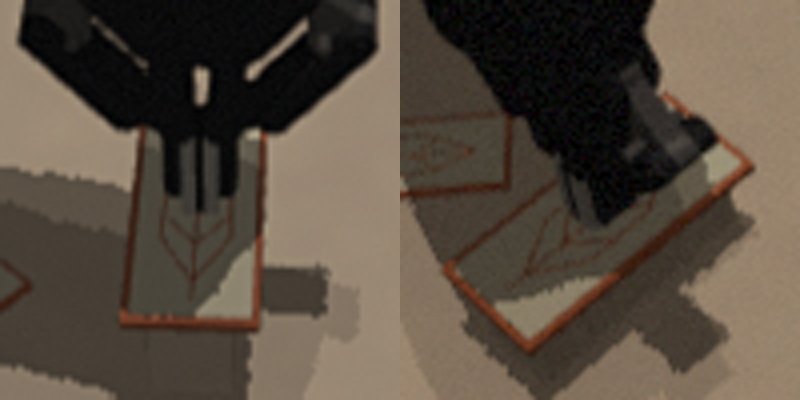

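The two crops put the shut fingertips at about z = 0.045, right on the plaque top. That is roughly 24 mm short of the stated tool length, and the wrist picture's finger geometry suggests the same. I'll open, go 24 mm lower with the force watched, and close again.

>>> {"name": "play_rows", "arguments": {"increments": [[[0,0,0,0,0,0,-1],[0,0,0,0,0,0,-1],[0,0,0,0,0,0,-1],[0,0,0,0,0,0,-1],[0,0,0,0,0,0,-1],[0,0,0,0,0,0,-1],[0,0,0,0,0,0,-1],[0,0,0,0,0,0,-1],[0,0,0,0,0,0.004,-1],[0,0,0,0,0,0.004,-1]]]}}

```text
time_s: 7.75
eef_pos: [0.5735, -0.1642, 0.0261]
ee_rot: [2.386, 2.044, 0.0]
wrist_force: [-0.2, -0.5, 1.0]
finger_gap: 0.0854
grasp_force: 0.0
```

>>> {"name": "play_rows", "arguments": {"increments": [[[0,0,0,0,0,0.004,-1],[0,0,0,0,0,0.004,-1],[0,0,0,0,0,0.004,-1],[0,0,0,0,0,0,-1]]]}}

```text
time_s: 8.15
eef_pos: [0.5732, -0.164, 0.0136]
ee_rot: [-2.385, -2.043, 0.001]
wrist_force: [-0.4, 0.3, -0.7]
finger_gap: 0.0854
grasp_force: 0.0
```

Run:
```python
from h import *
s=telemetry.state(); print(s["eef_pos"],s["finger_gap"],s["wrist_force"])
a=optics.get_image("side"); b=optics.get_image("scene"); w=optics.get_image("wrist")["frame"]
o=np.hstack([cv2.resize(a["frame"][250:350,255:355],(266,400)),cv2.resize(b["frame"][240:340,190:290],(266,400)),cv2.resize(w[100:400,180:480],(266,400))])
cv2.imwrite("pics/s4.png",o)
```

```text
[ 0.57318545 -0.16401243  0.01364421] 0.08542460415918307 [-0.3948456   0.25644172 -0.6891535 ]
```

View pics/s4.png

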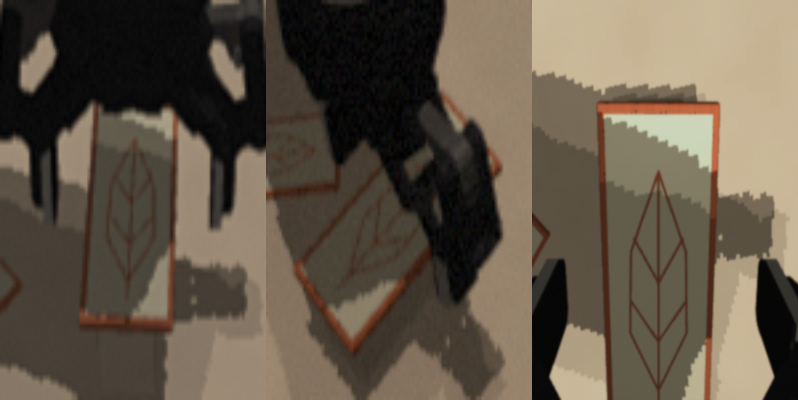

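The fingers now straddle the plaque, with tips near (336,306) and (272,306) in the side view. I'll go 4 mm lower and close.

>>> {"name": "play_rows", "arguments": {"increments": [[[0,0,0,0,0,0.004,-1],[0,0,0,0,0,0,1],[0,0,0,0,0,0,1],[0,0,0,0,0,0,1],[0,0,0,0,0,0,1],[0,0,0,0,0,0,1],[0,0,0,0,0,0,1],[0,0,0,0,0,0,1]]]}}

```text
time_s: 9.1
eef_pos: [0.5737, -0.1642, 0.0108]
ee_rot: [2.385, 2.044, 0.0]
wrist_force: [-0.9, 1.0, 5.5]
finger_gap: 0.0485
grasp_force: 62.1
```

>>> {"name": "play_rows", "arguments": {"increments": [[[0,0,0,0,0,-0.01,1],[0,0,0,0,0,-0.02,1],[0,0,0,0,0,-0.02,1],[0,0,0,0,0,-0.02,1],[0,0,0,0,0,-0.02,1],[0,0,0,0,0,-0.02,1],[0,0,0,0,0,-0.02,1],[0,0,0,0,0,-0.02,1],[0,0,0,0,0,-0.02,1],[0,0,0,0,0,-0.02,1],[0,0,0,0.0197,-0.0036,0,1],[0,0,0,0.0197,-0.0036,0,1],[0,0,0,0.0197,-0.0036,0,1],[0,0,0,0.0197,-0.0036,0,1],[0,0,0,0.0197,-0.0036,0,1],[0,0,0,0.0197,-0.0036,0,1],[0,0,0,0.0197,-0.0036,0,1],[0,0,0,0.0197,-0.0036,0,1],[0,0,0,0.0197,-0.0036,0,1],[0,0,0,0.0197,-0.0036,0,1]]]}}

```text
time_s: 11.1
eef_pos: [0.5678, 0.0369, 0.2006]
ee_rot: [-2.386, -2.044, 0.0]
wrist_force: [-0.2, -0.5, -2.3]
finger_gap: 0.0483
grasp_force: 62.4
```

>>> {"name": "play_rows", "arguments": {"increments": [[[0,0,-0.0925,0,0,0,1],[0,0,0,0,0,0,1],[0,0,0,0,0,0,1],[0,0,0,0,0,0,1]]]}}

```text
time_s: 11.5
eef_pos: [0.5681, 0.0357, 0.2004]
ee_rot: [-2.291, -2.149, 0.0]
wrist_force: [0.3, -0.7, -1.1]
finger_gap: 0.0484
grasp_force: 62.4
```

Run:
```python
from h import *
s=telemetry.state(); im=optics.get_image("wrist"); cv2.imwrite("pics/w5.png",im["frame"])
print(s["eef_pos"],s["ee_rot"],s["wrist_force"],s["ft_torque"],R.from_rotvec(s["ee_rot"]).as_matrix().round(4).tolist())
np.savez("w5.npz",f=im["frame"],p=s["eef_pos"],r=s["ee_rot"])
```

```text
[0.56813923 0.03568277 0.20042138] [-2.29116802e+00 -2.14936555e+00  1.65874853e-04] [ 0.25952933 -0.68573655 -1.12080718] [-0.03178257  0.0242755   0.02855285] [[0.0638, 0.998, -0.0001], [0.998, -0.0638, -0.0], [-0.0, -0.0001, -1.0]]
```

View pics/w5.png

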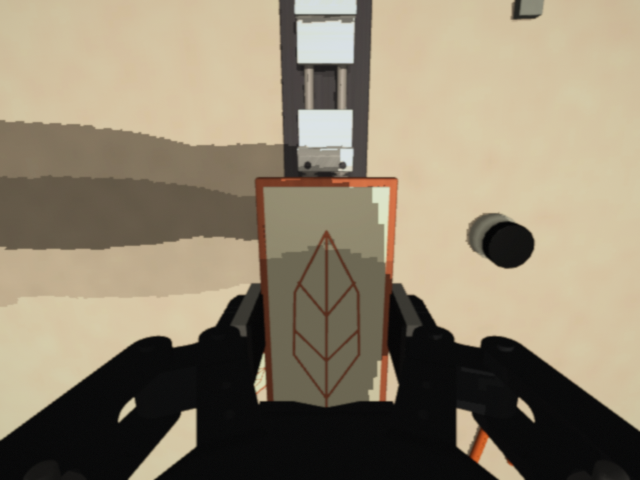

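The wrist view shows the held plaque with its end edge at row ~180, columns 256–398. In the holder, the near jaw's ledge spans rows 110–148 with its lip block at 148–172, and the far jaw's ledge spans rows 19–64. I'll refine these edges numerically.

Run:
```python
from h import *
d=np.load("w5.npz"); f=d["f"]; im={"intrinsics":[[360.013,0,325.9422],[0,360.013,235.4045],[0,0,1]],"mount":optics.get_image("wrist")["mount"]}
C=cam(im,{"eef_pos":d["p"],"ee_rot":d["r"]})
g=cv2.cvtColor(f,6).astype(float)
col=g[:,320:331].mean(1); print("rows",[int(v) for v in col[0:195]])
for r in (45,30,120,135): 
    row=g[r-4:r+5].mean(0); e=np.abs(np.diff(row)); k=[i for i in range(270,385) if e[i]>18 and e[i]==e[i-2:i+3].max()]; print(r,[(i+.5,int(row[i-2]),int(row[i+3])) for i in k])
T=np.linalg.inv(np.vstack([np.c_[R.from_rotvec(d["r"]).as_matrix(),d["p"]],[0,0,0,1]]))
for n,q,z in [("ledge near in",(326,110),.055),("ledge far in",(326,64.5),.055)]:
    print(n,back(C,[q],z).round(4))
np.set_printoptions(suppress=True); print(f[165:192,326].tolist())
```

```text
rows [218, 218, 218, 218, 219, 219, 219, 219, 219, 219, 219, 219, 216, 194, 115, 74, 84, 95, 106, 112, 131, 172, 207, 218, 220, 220, 220, 221, 221, 221, 221, 220, 220, 220, 221, 221, 221, 221, 221, 221, 222, 221, 222, 222, 222, 222, 222, 222, 222, 222, 222, 221, 222, 222, 222, 223, 223, 222, 222, 222, 222, 220, 200, 128, 66, 41, 31, 29, 29, 29, 34, 46, 56, 58, 59, 61, 63, 68, 69, 69, 69, 69, 69, 69, 69, 69, 69, 69, 69, 69, 69, 69, 69, 69, 69, 69, 69, 69, 69, 69, 69, 69, 69, 69, 69, 69, 69, 70, 78, 133, 206, 223, 224, 224, 224, 224, 224, 224, 224, 224, 224, 224, 224, 224, 224, 224, 225, 225, 225, 224, 225, 225, 225, 225, 225, 224, 224, 224, 224, 225, 225, 225, 225, 225, 224, 217, 190, 154, 164, 194, 169, 150, 149, 149, 151, 156, 157, 148, 145, 145, 145, 145, 145, 145, 145, 144, 137, 119, 107, 104, 95, 67, 39, 29, 28, 29, 33, 42, 53, 66, 73, 75, 75, 75, 75, 77, 92, 121, 137, 140, 140, 140, 140, 140, 140]
45 [(279.5, 195, 61), (296.5, 67, 221), (353.5, 222, 69), (370.5, 70, 197)]
30 [(279.5, 195, 65), (296.5, 46, 220), (354.5, 218, 68), (370.5, 70, 196)]
120 [(282.5, 198, 68), (297.5, 66, 223), (352.5, 223, 71), (367.5, 72, 198)]
135 [(282.5, 196, 69), (298.5, 68, 224), (351.5, 224, 73), (367.5, 71, 201)]
ledge near in [[0.5749 0.1224 0.055 ]]
ledge far in [[0.5771 0.1559 0.055 ]]
[[132, 146, 152], [125, 138, 144], [105, 116, 121], [98, 108, 112], [96, 106, 110], [88, 97, 101], [62, 68, 71], [36, 39, 41], [28, 29, 32], [28, 28, 31], [27, 28, 32], [27, 30, 43], [24, 36, 65], [27, 43, 85], [33, 54, 106], [36, 59, 115], [37, 60, 118], [37, 61, 119], [38, 61, 119], [38, 61, 119], [41, 64, 119], [61, 84, 124], [97, 121, 135], [112, 138, 146], [115, 141, 149], [115, 142, 149], [114, 141, 148]]
```

Run:
```python
from h import *
d=np.load("w5.npz"); im={"intrinsics":[[360.013,0,325.9422],[0,360.013,235.4045],[0,0,1]],"mount":optics.get_image("wrist")["mount"]}
C=cam(im,{"eef_pos":d["p"],"ee_rot":d["r"]})
def ln(rows,z):
    m=np.array([back(C,[(a+.5,r),(b+.5,r)],z).mean(0) for r,a,b in rows]); w=[np.linalg.norm(np.diff(back(C,[(a,r),(b,r)],z),axis=0)) for r,a,b in rows]
    v=m[0]-m[-1]; print(m.round(4).tolist(),np.round(w,4),"yaw",np.degrees(np.arctan2(v[1],v[0])))
ln([(45,279.5,370.5),(120,282.5,367.5),(135,282.5,367.5)],.012)
ln([(45,296.5,353.5),(30,296.5,354.5),(120,297.5,352.5),(135,298.5,351.5)],.055)
# edge line angles of base
for a,b in ((280,283),(371,368)):
    p=back(C,[(a,37),(b,127)],.012); v=p[0]-p[1]; print(np.degrees(np.arctan2(v[1],v[0])))
R0=R.from_rotvec(d["r"]).as_matrix()
def tool(q,tz): return (R0.T@(back(C,[q],d["p"][2]-tz)[0]-d["p"])).round(4)
for z in (-.036,-.034,-.032): print(z,"top",tool((256.5,187),z),tool((398,187),z),"bot",tool((327,178),z+.005))
```

```text
[[0.5781, 0.1786, 0.012], [0.5741, 0.1161, 0.012], [0.5732, 0.1027, 0.012]] [0.0798 0.0786 0.0795] yaw 86.30999225671826
[[0.5776, 0.1696, 0.055], [0.5786, 0.1798, 0.055], [0.574, 0.1148, 0.055], [0.5733, 0.1031, 0.055]] [0.0438 0.0441 0.0446 0.0435] yaw 86.3099928204545
86.43486775824353
86.18512064004712
-0.036 top [ 0.0516 -0.023  -0.036 ] [ 0.0516  0.0262 -0.036 ] bot [ 0.0541  0.0016 -0.031 ]
-0.034 top [ 0.0513 -0.0234 -0.034 ] [ 0.0513  0.0266 -0.034 ] bot [ 0.0539  0.0016 -0.029 ]
-0.032 top [ 0.051  -0.0238 -0.032 ] [ 0.051  0.027 -0.032] bot [ 0.0536  0.0016 -0.027 ]
```

>>> {"name": "play_rows", "arguments": {"increments": [[[0,0,0,0.0194,-0.0007,0,1],[0,0,0,0.0194,0,0,1],[0,0,0,0.0193,0,0,1],[0,0,0,0.0193,0,0,1],[0,0,0,0,0,0.022,1],[0,0,0,0,0,0.022,1],[0,0,0,0,0,0.022,1],[0,0,0,0,0,0.022,1],[0,0,0,0,0,0.022,1],[0,-0.07,0,0,0,0,1],[0,-0.07,0,0,0,0,1],[0,-0.07,0,0,0,0,1],[0,-0.07,0,0,0,0,1],[0,0,0,0,0,0,1],[0,0,0,0,0,0,1],[0,0,0,0,0,0,1]]]}}

```text
time_s: 13.25
eef_pos: [0.5723, 0.113, 0.0905]
ee_rot: [2.14, 2.01, -0.3]
wrist_force: [-0.8, 0.0, -1.2]
finger_gap: 0.0483
grasp_force: 62.5
```

Run:
```python
from h import *
s=telemetry.state(); im=optics.get_image("wrist"); a=optics.get_image("side"); b=optics.get_image("scene")
print(s["eef_pos"],s["wrist_force"],R.from_rotvec(s["ee_rot"]).as_matrix().round(4).tolist())
np.savez("w6.npz",f=im["frame"],p=s["eef_pos"],r=s["ee_rot"])
o=np.hstack([cv2.resize(im["frame"][0:240,200:440],(400,400)),cv2.resize(a["frame"][110:270,210:370],(400,400))])
cv2.imwrite("pics/s6.png",o)
```

```text
[0.57227914 0.11295751 0.09048311] [-0.84047948  0.04323667 -1.19060675] [[0.0599, 0.9981, -0.017], [0.9596, -0.0623, -0.2744], [-0.2749, 0.0002, -0.9615]]
```

View pics/s6.png

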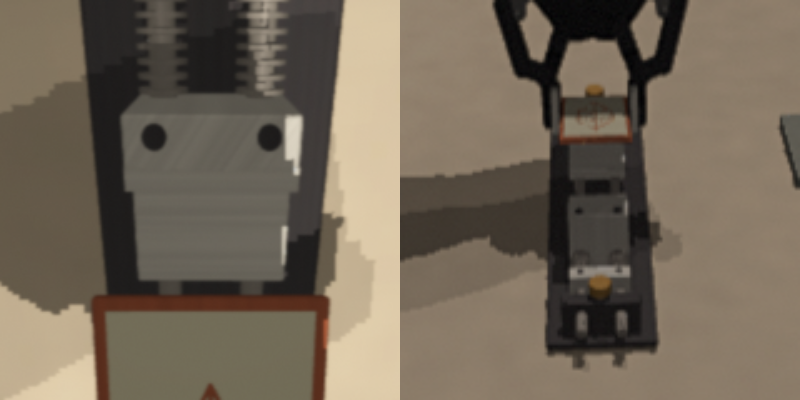

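In the wrist view the plaque end (columns 94–328, centre 211 in the crop) lines up with the +x jaw (centre about 211.5), and the jaw's ledge is open ahead. In the side view the plaque hangs tilted above the holder. Lateral alignment is good, so I'll descend.

>>> {"name": "play_rows", "arguments": {"increments": [[[0,0,0,0.00206,0,0.0072,1],[0,0,0,0.00206,0,0.0072,1],[0,0,0,0.00206,0,0.0072,1],[0,0,0,0.00206,0,0.0072,1],[0,0,0,0.00206,0,0.0072,1],[0,0,0,0.0014,0,0.0048,1],[0,0,0,0,0,0,1],[0,0,0,0,0,0,1]]]}}

```text
time_s: 14.2
eef_pos: [0.5723, 0.1134, 0.0479]
ee_rot: [2.138, 2.01, -0.301]
wrist_force: [0.2, 0.6, -0.9]
finger_gap: 0.0483
grasp_force: 62.5
```

>>> {"name": "play_rows", "arguments": {"increments": [[[0,0,0,0.00055,0,0.0019,1],[0,0,0,0.00028,0,0.00096,1],[0,0,0,0,0,0,1],[0,0,0,0,0,0,1]]]}}

```text
time_s: 14.6
eef_pos: [0.5723, 0.1134, 0.045]
ee_rot: [2.138, 2.01, -0.301]
wrist_force: [0.3, -0.3, -2.1]
finger_gap: 0.0481
grasp_force: 62.5
```

>>> {"name": "play_rows", "arguments": {"increments": [[[0,0,0,0.00028,0,0.00096,1],[0,0,0,0.00028,0,0.00096,1],[0,0,0,0,0,0,1],[0,0,0,0,0,0,1]]]}}

```text
time_s: 15.0
eef_pos: [0.5722, 0.1133, 0.0429]
ee_rot: [2.138, 2.01, -0.301]
wrist_force: [0.0, -0.4, -2.7]
finger_gap: 0.0483
grasp_force: 62.5
```

>>> {"name": "play_rows", "arguments": {"increments": [[[0,0,0,0.00028,0,0.00096,1],[0,0,0,0,0,0,1],[0,0,0,0,0,0,1]]]}}

```text
time_s: 15.3
eef_pos: [0.5722, 0.1133, 0.0419]
ee_rot: [2.138, 2.01, -0.301]
wrist_force: [0.1, 0.5, -1.7]
finger_gap: 0.0486
grasp_force: 62.5
```

>>> {"name": "play_rows", "arguments": {"increments": [[[0,0,0,0.00014,0,0.0005,1],[0,0,0,0,0,0,1],[0,0,0,0,0,0,1]]]}}

```text
time_s: 15.6
eef_pos: [0.5722, 0.1133, 0.0414]
ee_rot: [2.138, 2.01, -0.301]
wrist_force: [0.6, 0.8, -2.0]
finger_gap: 0.0481
grasp_force: 62.5
```

>>> {"name": "play_rows", "arguments": {"increments": [[[0,0,0,0.00014,0,0.0005,1],[0,0,0,0,0,0,1],[0,0,0,0,0,0,1]]]}}

```text
time_s: 15.9
eef_pos: [0.5722, 0.1133, 0.0409]
ee_rot: [2.138, 2.01, -0.301]
wrist_force: [-0.8, 1.0, -1.5]
finger_gap: 0.0481
grasp_force: 62.5
```

>>> {"name": "play_rows", "arguments": {"increments": [[[0,0,0,0.00014,0,0.0005,1],[0,0,0,0,0,0,1],[0,0,0,0,0,0,1]]]}}

```text
time_s: 16.2
eef_pos: [0.5722, 0.1133, 0.0404]
ee_rot: [2.138, 2.01, -0.301]
wrist_force: [-0.6, 0.5, -0.5]
finger_gap: 0.0482
grasp_force: 62.5
```

>>> {"name": "play_rows", "arguments": {"increments": [[[0,0,0,0.00014,0,0.0005,1],[0,0,0,0,0,0,1],[0,0,0,0,0,0,1]]]}}

```text
time_s: 16.5
eef_pos: [0.5723, 0.1133, 0.0399]
ee_rot: [2.138, 2.01, -0.301]
wrist_force: [-1.0, 0.3, -1.2]
finger_gap: 0.0484
grasp_force: 62.5
```

>>> {"name": "play_rows", "arguments": {"increments": [[[0,0,0,0.00014,0,0.0005,1],[0,0,0,0,0,0,1],[0,0,0,0,0,0,1]]]}}

```text
time_s: 16.8
eef_pos: [0.5723, 0.1133, 0.0395]
ee_rot: [2.138, 2.01, -0.301]
wrist_force: [-0.6, -0.2, -0.2]
finger_gap: 0.0481
grasp_force: 62.6
```

>>> {"name": "play_rows", "arguments": {"increments": [[[0,0,0,0.00014,0,0.0005,1],[0,0,0,0,0,0,1],[0,0,0,0,0,0,1]]]}}

```text
time_s: 17.1
eef_pos: [0.5723, 0.1132, 0.039]
ee_rot: [2.138, 2.01, -0.301]
wrist_force: [-0.4, -0.7, 2.3]
finger_gap: 0.048
grasp_force: 62.7
```

Contact with the ledge is at TCP z ≈ 0.0398, as predicted. I'll lift about 0.7 mm and slide towards the wall.

>>> {"name": "play_rows", "arguments": {"increments": [[[0,0,0,-0.00042,0,-0.0015,1],[0,0,0,0.00192,0,-0.00055,1],[0,0,0,0.00192,0,-0.00055,1],[0,0,0,0.00192,0,-0.00055,1],[0,0,0,0.00192,0,-0.00055,1],[0,0,0,0.00192,0,-0.00055,1],[0,0,0,0.00192,0,-0.00055,1],[0,0,0,0.00192,0,-0.00055,1],[0,0,0,0,0,0,1],[0,0,0,0,0,0,1]]]}}

```text
time_s: 18.1
eef_pos: [0.5731, 0.1273, 0.0404]
ee_rot: [2.138, 2.01, -0.301]
wrist_force: [-0.5, -0.4, -1.9]
finger_gap: 0.0481
grasp_force: 62.5
```

>>> {"name": "play_rows", "arguments": {"increments": [[[0,0,0,0.00096,0,-0.00027,1],[0,0,0,0.00096,0,-0.00027,1],[0,0,0,0,0,0,1],[0,0,0,0,0,0,1]]]}}

```text
time_s: 18.5
eef_pos: [0.5732, 0.1288, 0.0404]
ee_rot: [2.138, 2.01, -0.302]
wrist_force: [-0.4, -3.2, -0.3]
finger_gap: 0.0481
grasp_force: 62.5
```

>>> {"name": "play_rows", "arguments": {"increments": [[[0,0,0,0.00096,0,-0.00027,1],[0,0,0,0.00096,0,-0.00027,1],[0,0,0,0,0,0,1],[0,0,0,0,0,0,1]]]}}

```text
time_s: 18.9
eef_pos: [0.5733, 0.1308, 0.0404]
ee_rot: [2.138, 2.01, -0.302]
wrist_force: [-1.2, -6.5, -0.5]
finger_gap: 0.0482
grasp_force: 62.4
```

>>> {"name": "play_rows", "arguments": {"increments": [[[0,0,0,0.00096,0,-0.00027,1],[0,0,0,0.00096,0,-0.00027,1],[0,0,0,0.00096,0,-0.00027,1],[0,0,0,0.00096,0,-0.00027,1],[0,0,0,0,0,0,1],[0,0,0,0,0,0,1]]]}}

```text
time_s: 19.5
eef_pos: [0.5735, 0.1341, 0.0405]
ee_rot: [2.137, 2.009, -0.304]
wrist_force: [-0.8, -9.3, 0.5]
finger_gap: 0.0482
grasp_force: 62.4
```

>>> {"name": "play_rows", "arguments": {"increments": [[[0,0,0,0.00096,0,-0.00027,1],[0,0,0,0.00096,0,-0.00027,1],[0,0,0,0.00096,0,-0.00027,1],[0,0,0,0,0,0,1],[0,0,0,0,0,0,1]]]}}

```text
time_s: 20.0
eef_pos: [0.5736, 0.1366, 0.0406]
ee_rot: [2.137, 2.008, -0.305]
wrist_force: [-0.9, -12.3, 0.2]
finger_gap: 0.0482
grasp_force: 62.4
```

>>> {"name": "play_rows", "arguments": {"increments": [[[0,0,0,0.00096,0,-0.00027,1],[0,0,0,0.00096,0,-0.00027,1],[0,0,0,0,0,0,1],[0,0,0,0,0,0,1]]]}}

```text
time_s: 20.4
eef_pos: [0.5737, 0.1383, 0.0407]
ee_rot: [2.137, 2.007, -0.305]
wrist_force: [-1.4, -13.6, 1.0]
finger_gap: 0.048
grasp_force: 62.4
```

>>> {"name": "play_rows", "arguments": {"increments": [[[0,0,0,0.00096,0,-0.00027,1],[0,0,0,0.00096,0,-0.00027,1],[0,0,0,0.00096,0,-0.00027,1],[0,0,0,0,0,0,1],[0,0,0,0,0,0,1]]]}}

```text
time_s: 20.9
eef_pos: [0.5738, 0.1407, 0.0407]
ee_rot: [2.137, 2.006, -0.306]
wrist_force: [-1.5, -14.8, 2.0]
finger_gap: 0.0478
grasp_force: 62.4
```

>>> {"name": "play_rows", "arguments": {"increments": [[[0,0,0,0.00067,0,-0.0002,1],[0,0,0,0,0,0,1],[0,0,0,0,0,0,1]]]}}

```text
time_s: 21.2
eef_pos: [0.5739, 0.1413, 0.0407]
ee_rot: [2.137, 2.006, -0.307]
wrist_force: [-1.4, -15.9, 2.0]
finger_gap: 0.0481
grasp_force: 62.4
```

Run:
```python
from h import *
F=[]
for i in range(6):
    optics.get_image("wrist"); F.append(telemetry.state()["wrist_force"])
s=telemetry.state(); print(np.mean(F,0),np.std(F,0),s["eef_pos"],R.from_rotvec(s["ee_rot"]).as_matrix().round(4).tolist(),s["time_s"])
w=optics.get_image("wrist")["frame"]; a=optics.get_image("side")["frame"]; b=optics.get_image("scene")["frame"]
o=np.hstack([cv2.resize(w[0:240,200:440],(260,400)),cv2.resize(a[120:260,230:350],(260,400)),cv2.resize(b[120:260,280:420],(280,400))])
cv2.imwrite("pics/s7.png",o)
```

```text
[ -1.19077746 -15.82721377   1.88718099] [0.45159729 0.41121758 0.25859387] [0.57388757 0.14129161 0.04074391] [[0.0605, 0.998, -0.0178], [0.9578, -0.063, -0.2804], [-0.281, -0.0001, -0.9597]] 21.5
```

View pics/s7.png

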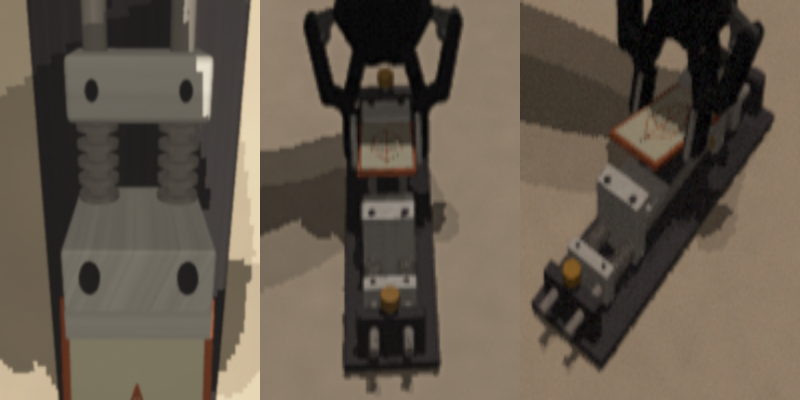

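The plaque end is under the +x lip, centred in the jaw, and the free end stands above the opposite jaw. I'll push the last bit and then begin lowering about the seated corner.

>>> {"name": "play_rows", "arguments": {"increments": [[[0,0,0,0.00096,0,-0.00028,1],[0,0,0,0.00058,0,-0.00017,1],[0,0,0,0,0,0,1],[0,0,0,0,0,0,1]]]}}

```text
time_s: 22.05
eef_pos: [0.574, 0.1426, 0.0408]
ee_rot: [2.137, 2.006, -0.307]
wrist_force: [-2.0, -15.9, 2.3]
finger_gap: 0.0484
grasp_force: 62.4
```

>>> {"name": "play_rows", "arguments": {"increments": [[[0,0.0285,0,0.00088,0,0.00155,1],[0,0.0285,0,0.00088,0,0.00155,1],[0,0,0,0,0,0,1],[0,0,0,0,0,0,1]]]}}

```text
time_s: 22.45
eef_pos: [0.574, 0.1433, 0.0372]
ee_rot: [2.17, 2.036, -0.249]
wrist_force: [-0.9, -17.2, 1.0]
finger_gap: 0.0484
grasp_force: 62.4
```

>>> {"name": "play_rows", "arguments": {"increments": [[[0,0.0285,0,0.00086,0,0.00155,1],[0,0.0285,0,0.00086,0,0.00155,1],[0,0,0,0,0,0,1],[0,0,0,0,0,0,1]]]}}

```text
time_s: 22.85
eef_pos: [0.574, 0.1444, 0.0336]
ee_rot: [2.202, 2.066, -0.189]
wrist_force: [-1.5, -17.0, -0.2]
finger_gap: 0.0479
grasp_force: 62.4
```

```bash
cat >> h.py <<'E'
U=np.array([.0644,.998,0]); V=np.array([.998,-.0644,0]); FC=np.array([.5756,.1392,0])
def rep(n=4):
    F=[]
    for i in range(n): optics.get_image("wrist"); F.append(telemetry.state()["wrist_force"])
    s=telemetry.state(); M=R.from_rotvec(s["ee_rot"]).as_matrix(); F=np.mean(F,0); p=s["eef_pos"]
    for n,c in (("+",[.0545,0,-.031]),("-",[-.0555,0,-.031])):
        q=p+M@c-FC; print(n,"u %.1f v %.1f z %.1f"%(q@U*1e3,q@V*1e3,q[2]*1e3))
    print("Fu %.1f Fv %.1f Fz %.1f tilt %.2f yaw %.2f roll %.2f T %s t %.2f tcp %s"%(F@U,F@V,F[2],np.degrees(np.arcsin(-M[2,0])),np.degrees(np.arctan2(M[1,0],M[0,0])),np.degrees(M[2,1]),s["ft_torque"].round(2),s["time_s"],p.round(4)))
E
python3 -c "
from h import *
rep()"
```

```text
+ u 64.2 v -1.9 z 54.9
- u -44.2 v -1.8 z 73.6
Fu -16.9 Fv -0.0 Fz 0.8 tilt 9.82 yaw 86.37 roll -0.02 T [-3.15  0.22 -0.01] t 23.05 tcp [0.5741 0.1445 0.0336]
```

>>> {"name": "play_rows", "arguments": {"increments": [[[0,0.0285,0,0.0014,0,0.0015,1],[0,0,0,0,0,0,1],[0,0,0,0,0,0,1]]]}}

```text
time_s: 23.35
eef_pos: [0.5741, 0.1455, 0.0319]
ee_rot: [2.217, 2.08, -0.159]
wrist_force: [-1.6, -17.5, 0.4]
finger_gap: 0.0483
grasp_force: 62.4
```

>>> {"name": "play_rows", "arguments": {"increments": [[[0,0.0285,0,0.00086,0,0.00155,1],[0,0,0,0,0,0,1],[0,0,0,0,0,0,1]]]}}

```text
time_s: 23.65
eef_pos: [0.5741, 0.1461, 0.0301]
ee_rot: [2.232, 2.094, -0.128]
wrist_force: [-1.5, -17.7, 0.2]
finger_gap: 0.0481
grasp_force: 62.5
```

```bash
python3 -c "
from h import *
rep()"
```

```text
+ u 64.7 v -2.0 z 54.7
- u -44.6 v -1.9 z 67.3
Fu -17.5 Fv 0.0 Fz 0.5 tilt 6.55 yaw 86.36 roll -0.02 T [-3.28  0.2  -0.04] t 23.85 tcp [0.5741 0.1463 0.0301]
```

>>> {"name": "play_rows", "arguments": {"increments": [[[0,0.0285,0,0.00086,0,0.00155,1],[0,0,0,0,0,0,1],[0,0.0285,0,0.00084,0,0.00155,1],[0,0,0,0,0,0,1],[0,0,0,0,0,0,1]]]}}

```text
time_s: 24.35
eef_pos: [0.5742, 0.1476, 0.0267]
ee_rot: [2.262, 2.122, -0.065]
wrist_force: [-1.2, -16.8, -0.6]
finger_gap: 0.048
grasp_force: 62.5
```

>>> {"name": "play_rows", "arguments": {"increments": [[[0,0.0285,0,0.00084,0,0.00155,1],[0,0,0,0,0,0,1],[0,0,0,0,0,0,1]]]}}

```text
time_s: 24.65
eef_pos: [0.5743, 0.1484, 0.0251]
ee_rot: [2.277, 2.136, -0.033]
wrist_force: [-1.0, -16.6, -0.3]
finger_gap: 0.0483
grasp_force: 62.5
```

```bash
python3 -c "
from h import *
rep()"
```

```text
+ u 64.6 v -1.9 z 54.5
- u -45.4 v -1.8 z 57.7
Fu -17.1 Fv -0.3 Fz -0.7 tilt 1.65 yaw 86.35 roll -0.03 T [-3.23  0.22 -0.01] t 24.85 tcp [0.5743 0.1485 0.0251]
```

>>> {"name": "play_rows", "arguments": {"increments": [[[0,0.0145,0,0.00043,0,0.00078,1],[0,0,0,0,0,0,1],[0,0,0,0,0,0,1]]]}}

```text
time_s: 25.15
eef_pos: [0.5743, 0.1489, 0.0242]
ee_rot: [2.284, 2.143, -0.017]
wrist_force: [-1.6, -16.3, -1.2]
finger_gap: 0.0483
grasp_force: 62.5
```

>>> {"name": "play_rows", "arguments": {"increments": [[[0,0.01,0,0.0003,0,0.0005,1],[0,0,0,0,0,0,1],[0,0,0,0,0,0,1]]]}}

```text
time_s: 25.45
eef_pos: [0.5743, 0.1492, 0.0239]
ee_rot: [2.289, 2.148, -0.005]
wrist_force: [-1.9, -16.4, -0.0]
finger_gap: 0.0479
grasp_force: 62.6
```

```bash
python3 -c "
from h import *
rep()"
```

```text
+ u 64.6 v -1.9 z 54.6
- u -45.4 v -1.8 z 55.1
Fu -16.7 Fv -0.6 Fz 0.0 tilt 0.24 yaw 86.35 roll -0.02 T [-3.29  0.28 -0.04] t 25.65 tcp [0.5744 0.1492 0.0238]
```

>>> {"name": "play_rows", "arguments": {"increments": [[[0,0,0,-0.0007,0,0,1],[0,0,0,-0.0007,0,0,1],[0,0,0,-0.0007,0,0,1],[0,0,0,-0.0007,0,0,1],[0,0,0,0,0,0,1]]]}}

```text
time_s: 26.15
eef_pos: [0.5742, 0.1469, 0.0239]
ee_rot: [2.289, 2.149, -0.004]
wrist_force: [-2.0, -15.0, 0.1]
finger_gap: 0.048
grasp_force: 62.6
```

>>> {"name": "play_rows", "arguments": {"increments": [[[0,0,0,-0.0007,0,0,1],[0,0,0,-0.0007,0,0,1],[0,0,0,-0.0007,0,0,1],[0,0,0,-0.0007,0,0,1],[0,0,0,0,0,0,1]]]}}

```text
time_s: 26.65
eef_pos: [0.5741, 0.1446, 0.0239]
ee_rot: [2.289, 2.149, -0.003]
wrist_force: [-1.6, -12.8, -0.6]
finger_gap: 0.0479
grasp_force: 62.6
```

```bash
python3 -c "
from h import *
rep()"
```

```text
+ u 59.9 v -1.9 z 54.7
- u -50.1 v -1.8 z 55.0
Fu -12.2 Fv -0.8 Fz -0.5 tilt 0.14 yaw 86.39 roll -0.02 T [-2.33  0.15 -0.13] t 26.85 tcp [0.5741 0.1446 0.0239]
```

>>> {"name": "play_rows", "arguments": {"increments": [[[0,0,0,-0.0006,0,0,1],[0,0,0,-0.0006,0,0,1],[0,0,0,-0.0006,0,0,1],[0,0,0,0,0,0,1]]]}}

```text
time_s: 27.25
eef_pos: [0.574, 0.1438, 0.0239]
ee_rot: [2.289, 2.151, -0.001]
wrist_force: [-1.9, -7.3, -0.4]
finger_gap: 0.0477
grasp_force: 62.5
```

>>> {"name": "play_rows", "arguments": {"increments": [[[0,0,0,-0.0006,0,0,1],[0,0,0,-0.0006,0,0,1],[0,0,0,-0.0006,0,0,1],[0,0,0,0,0,0,1]]]}}

```text
time_s: 27.65
eef_pos: [0.574, 0.1427, 0.0239]
ee_rot: [-2.289, -2.151, -0.001]
wrist_force: [-0.8, -4.3, -2.1]
finger_gap: 0.0483
grasp_force: 62.4
```

```bash
python3 -c "
from h import *
rep()"
```

```text
+ u 58.0 v -2.0 z 54.9
- u -52.0 v -1.7 z 54.8
Fu -4.9 Fv -0.3 Fz -2.0 tilt -0.04 yaw 86.47 roll -0.01 T [-0.98  0.17 -0.23] t 27.85 tcp [0.5739 0.1428 0.0239]
```

>>> {"name": "play_rows", "arguments": {"increments": [[[0,0,0,-0.0006,0,0,1],[0,0,0,-0.0006,0,0,1],[0,0,0,-0.0006,0,0,1],[0,0,0,0,0,0,1]]]}}

```text
time_s: 28.25
eef_pos: [0.5739, 0.1413, 0.0239]
ee_rot: [-2.288, -2.152, -0.002]
wrist_force: [-1.0, -1.5, -3.4]
finger_gap: 0.0481
grasp_force: 62.3
```

>>> {"name": "play_rows", "arguments": {"increments": [[[0,0,0,-0.0006,0,0,1],[0,0,0,-0.0006,0,0,1],[0,0,0,0,0,0,1],[0,0,0,0,0,0,1]]]}}

```text
time_s: 28.65
eef_pos: [0.5738, 0.1401, 0.0239]
ee_rot: [-2.288, -2.152, -0.001]
wrist_force: [-1.2, 1.3, -3.6]
finger_gap: 0.0486
grasp_force: 62.3
```

```bash
python3 -c "
from h import *
rep(6)"
```

```text
+ u 55.1 v -2.0 z 55.0
- u -54.9 v -1.7 z 54.8
Fu 1.8 Fv -1.0 Fz -4.6 tilt -0.07 yaw 86.48 roll -0.01 T [ 0.28  0.19 -0.24] t 28.95 tcp [0.5738 0.14   0.0239]
```

>>> {"name": "play_rows", "arguments": {"increments": [[[0,0,0,0.0002,0,0.0003,1],[0,0,0,0.0002,0,0.0003,1],[0,0,0,0,0,0,1],[0,0,0,0,0,0,1]]]}}

```text
time_s: 29.35
eef_pos: [0.5739, 0.1403, 0.0238]
ee_rot: [-2.288, -2.152, -0.001]
wrist_force: [-5.5, -0.3, 5.9]
finger_gap: 0.0481
grasp_force: 63.1
```

```bash
python3 -c "
from h import *
rep(6)"
```

```text
+ u 55.4 v -2.0 z 54.8
- u -54.6 v -1.6 z 54.7
Fu -0.4 Fv -4.8 Fz 5.8 tilt -0.06 yaw 86.48 roll 0.02 T [ 0.04  0.94 -0.2 ] t 29.65 tcp [0.5739 0.1403 0.0238]
```

>>> {"name": "play_rows", "arguments": {"increments": [[[0,0,0,0,0,-0.0003,1],[0,0,0,0,0,0,1],[0,0,0,0,0,0,1]]]}}

```text
time_s: 29.95
eef_pos: [0.5738, 0.1402, 0.0238]
ee_rot: [-2.288, -2.152, -0.001]
wrist_force: [-4.3, 0.0, 4.0]
finger_gap: 0.0481
grasp_force: 63.1
```

```bash
python3 -c "
from h import *
rep(6)
w=optics.get_image('wrist')['frame']; a=optics.get_image('side')['frame']; b=optics.get_image('scene')['frame']
o=np.hstack([cv2.resize(w[100:400,180:480],(260,400)),cv2.resize(a[120:260,230:350],(260,400)),cv2.resize(b[120:260,280:420],(280,400))])
cv2.imwrite('pics/s8.png',o)
"
```

```text
+ u 55.5 v -2.0 z 54.8
- u -54.6 v -1.6 z 54.7
Fu 0.3 Fv -4.8 Fz 5.3 tilt -0.06 yaw 86.48 roll 0.00 T [ 0.13  0.89 -0.25] t 30.25 tcp [0.5739 0.1403 0.0238]
```

>>> {"name": "play_rows", "arguments": {"increments": [[[0,0,0,0,0,-0.0003,1],[0,0,0,0,0,-0.0002,1],[0,0,0,0,0,0,1],[0,0,0,0,0,0,1]]]}}

```text
time_s: 30.8
eef_pos: [0.5738, 0.1403, 0.0239]
ee_rot: [-2.288, -2.151, -0.001]
wrist_force: [-2.0, 1.4, -1.7]
finger_gap: 0.0478
grasp_force: 62.6
```

```bash
python3 -c "
from h import *
rep(6)
"
```

```text
+ u 55.4 v -2.0 z 55.0
- u -54.6 v -1.7 z 54.8
Fu 0.7 Fv -2.1 Fz -2.9 tilt -0.06 yaw 86.47 roll -0.02 T [ 0.2  0.4 -0.2] t 31.10 tcp [0.5738 0.1403 0.0239]
```

>>> {"name": "play_rows", "arguments": {"increments": [[[0,0,0,0,0,0,0],[0,0,0,0,0,0,-0.2],[0,0,0,0,0,0,-0.4],[0,0,0,0,0,0,-0.6],[0,0,0,0,0,0,-0.6],[0,0,0,0,0,0,-0.6],[0,0,0,0,0,0,-0.6]]]}}

```text
time_s: 31.8
eef_pos: [0.574, 0.1402, 0.0242]
ee_rot: [-2.288, -2.152, -0.001]
wrist_force: [0.8, -0.4, -0.2]
finger_gap: 0.0679
grasp_force: 0.0
```

>>> {"name": "play_rows", "arguments": {"increments": [[[0,0,0,0,0,-0.003,-0.6],[0,0,0,0,0,-0.006,-0.6],[0,0,0,0,0,-0.01,-0.6],[0,0,0,0,0,-0.02,-0.6],[0,0,0,0,0,-0.02,-0.6],[0,0,0,0,0,-0.02,-0.6],[0,0,0,0,0,-0.02,-0.6],[0,0,0,-0.01,0,-0.02,-0.6],[0,0,0,-0.01,0,-0.02,-0.6],[0,0,0,-0.01,0,-0.02,-0.6],[0,0,0,-0.01,0,0,-0.6],[0,0,0,0,0,0,-0.6],[0,0,0,0,0,0,-0.6]]]}}

```text
time_s: 33.1
eef_pos: [0.571, 0.1001, 0.1826]
ee_rot: [-2.288, -2.15, -0.0]
wrist_force: [-0.4, -0.5, -1.0]
finger_gap: 0.068
grasp_force: 0.0
```

```bash
python3 -c "
from h import *
s=telemetry.state(); im=optics.get_image('wrist'); C=cam(im,s)
np.savez('w9.npz',f=im['frame'],p=s['eef_pos'],r=s['ee_rot'])
w=im['frame']; b=optics.get_image('scene')['frame']; a=optics.get_image('side')['frame']
o=np.hstack([cv2.resize(w[0:320,220:440],(400,582),interpolation=2),np.vstack([cv2.resize(a[120:260,230:350],(400,291)),cv2.resize(b[120:260,280:420],(400,291))])])
cv2.imwrite('pics/s9.png',o)
print(s['eef_pos'],proj(C,FC+U*np.array([[-.051],[0],[.051]])+[0,0,.06]))
"
```

```text
[0.57104063 0.10012004 0.18263893] [[327.05966054 235.77346049]
 [327.25531653 173.01730118]
 [327.47154213 103.66348886]]
```

View pics/s9.png

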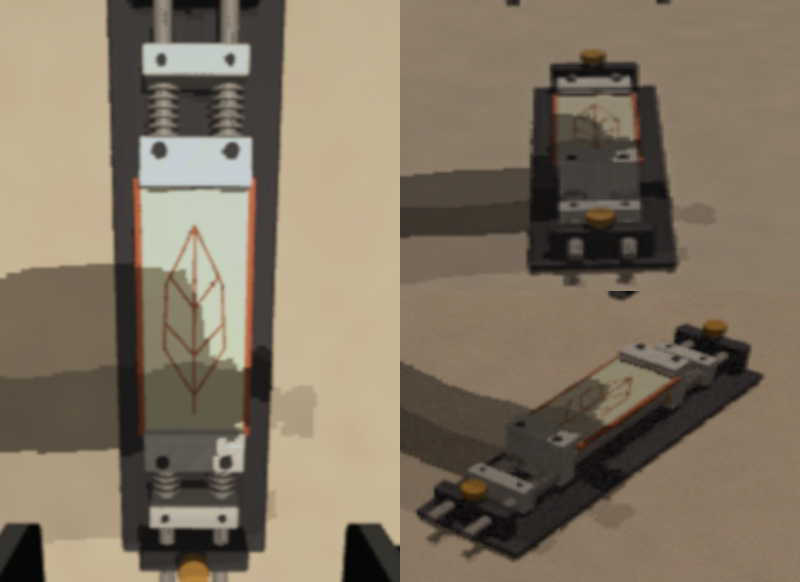

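The plaque sits level between the jaws: both ends are under the lips (crop rows ~185 and ~432), it is laterally centred (columns 133–256), both springs are about equally compressed, and the gripper is clear.

```bash
python3 -c "
from rig import close_job
print(close_job())"
```

```text
the job is handed in; nothing more can be done
None
```

The largest plaque is released and held level and centred under both lips of the spring holder; forces I read peaked at about 18 N and the stone, jar and pliers were left alone, though on the first grasp attempt the gripper closed empty just above or lightly on the enamel with no measurable force.

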